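Take a packing plate off the sloping press stand and rack it

TASK

Slide the solid packing plate (the one without the round window) along its ledge on the sloping green stand until it sticks out well past the nearer end, by about a third of its width, so that it can be pinched front and back. Then draw it out from under the guard bar, lift it off and lower it, without dropping it, into the empty bay of the grey rack, so that it stands upright on a long edge, about centred along the bay. Leave the windowed plate and all the other things on the bench where they are, and never let the solid plate fall onto the bench.

Things in the scene. Friction and masses are not known exactly. Their poses are not given: they have to be found in the camera images.
- stand: Fixed green stand on which two plates lean. Origin: centre of its foot's underside. x level, the way its sloping face looks; y level along the ledge; z up. Behind the face: two gussets at y -85 and +85 mm; under it a foot 8 mm thick, x -65 to 75, y -110 to 110 mm. Behind and below the face's two ends it is clear.
- face_foot (a point): Middle of the foot of the stand's sloping face, on the ledge (stand x 35, y 0, z 35 mm); axes as the stand's. The face, a 10 mm sheet, is 300 mm long (y -150 to +150 mm, ends open), 107 mm high along its slope, and leans back 40 deg from vertical: up the face is (-0.643, 0, 0.766), out of it (0.766, 0, 0.643). The ledge, square to the face, stands out 18 mm all along.
- guard_bar (a point): Middle of a fixed level steel guard bar above the plates, 14 mm diameter, 400 mm long, along the stand's y at stand x 22, z 205 mm (y -200 to +200 mm); it bars a hand coming straight down on the plates. It is held at y 0 by one 12 mm post that rises in front of the face at stand x 68 mm. A tool leaning along the slope, from behind the face's top edge, passes under it.
- plate_c (a point): Centre of the solid packing plate: plain aluminium, 100 wide, 95 high, 8 mm thick, 0.25 kg, loose. Axes: x through its thickness (out of the face at the start), y along the width, z along the height (up the slope). It lies on the face, a long edge on the ledge, in either half of the stand; the sheet behind rises 12 mm above its top edge, so it can be pinched only where it overhangs an end.
- window_plate_c (a point): Centre of the windowed plate: same size, axes and material, with a round 50 mm hole through its middle. It leans in the other half of the stand, 38 to 70 mm clear of the solid plate, and is to stay there.
- rack: Fixed grey plate rack. Origin: centre of its underside. x across the bays, y along them, z up. Base 110 x 130 x 10 mm; three dividers 6 mm thick, 90 mm long, tops 50 mm above the bench, at x -22, 0, +22 mm, make two bays 16 mm wide, open above and at both ends. The +x bay is filled by a fixed dark bar reaching 52 mm above the bench; the -x bay is empty.
- bay (a point): Middle of the empty bay's floor, 10 mm above the bench, at x -11 mm in the rack's frame. Axes as the rack's. The plate's 100 mm width goes along y and overhangs the 90 mm bay a little at both ends.
- wrench: Loose wrench 200 mm long lying on the bench; leave alone. Origin: underside of its middle.
- screwdriver: Loose screwdriver 200 mm long lying on the bench beside the stand; leave alone. Origin: underside of its middle.
- bearing: Loose steel ring, 74 mm diameter, 20 mm high, flat on the bench; leave alone. Origin: centre of its underside.
- collar: Loose dark steel sleeve, 56 mm diameter, 45 mm high, standing on the bench; leave alone. Origin: centre of its underside.
- oil_can: Loose grey can, 60 mm diameter, 150 mm high, standing on the bench; leave alone. Origin: centre of its underside.
- pin: Loose steel pin, 32 mm diameter, 130 mm long, lying on the bench; leave alone. Origin: underside of its middle.
- plate: The solid plate itself: origin in the middle of its lower long edge (the one on the ledge at the start), 47.5 mm below its centre point along its height; axes as for the centre point.
There are look-alikes about, which are no part of the job. What is shaped like the plate but yellow is not meant.

How it is judged:
By the outcome, as a careful person would: the job done as asked, in the order asked, and still so for the second after the job is handed in, with the robot touching nothing.
It also fails if it takes over 64 s, if anything falls off the work surface, if the arm or the gripper's body presses on something with over 40 N, if the wrist force passes 120 N, or if a joint passes its speed limit or range.

ROBOT

A 6-joint arm with a two-finger parallel gripper is mounted at the origin on the work surface. World frame = base frame: x ahead of the robot, y to its left, z up, the work surface at z = 0. Lengths are in mm, angles in rad, forces in N, time in s.
With the tool pointing down it reaches from about 350 to 975 mm from the base axis. Payload 7.1 kg.
Tool frame: the origin (TCP) lies at the very end of the fingers, on their centre line; the grasp point (between the pads) lies 19 mm behind it (ctrl.tcp_to_grasp is the distance from the TCP to the grasp point, in mm); z points along the fingers, x is the direction in which the jaws open and shut, and the axes are right-handed (so a half turn about z gives the same grasp; the last joint's range is limited). The gripper opens to 88 mm and grips with 3 to 60 N. Pads are 20 mm wide; open, the fingers measure 115 mm over their backs; the gripper's body (75 mm by 178 mm) begins 61 mm behind the grasp point.
Start: joints at [1.224, 0.423, 1.63, -0, 1.089, -0.019], TCP at [201.194, 591.714, 222.675] pointing down, gripper open.
Joint ranges: [-3, 3], [-0.9, 2.11], [0.09, 2.58], [-1.31, 4.45], [0.11, 2.69], [-2.54, 2.54]. Speed limits (rad/s): [2.39, 2.39, 3.01, 3.14, 3.14, 3.14].

INTERFACE

Orientations are given as a rotation vector (axis times angle).
In Python, from workcell import get_obs, viewer, ctrl, masks_of gives the robot as it stands. The module is installed in compiled form; this text tells all that it offers.
- The arm moves only by the shell command python3 -m inch 'ROWS'. ROWS is JSON, a list of rows, each an object of numbers: "tx", "ty", "tz": the shift along the tool's x, y, z in cm; "ax", "ay", "az": the turn, a rotation vector about the tool's x, y, z in degrees; "jaw": the opening, from 0 (shut) to 1 (fully open). In form: [{"tx": .., "ty": .., "tz": .., "ax": .., "ay": .., "az": .., "jaw": ..}, ...]. A call has 1 to 12 rows; each row shifts and turns the commanded pose from where the row before left it, along the tool's axes as they then stand; what a row does not reach is not made up. A row lasts 1/8 s, in which the tool goes at most 62.5 mm and 10.7 degrees, less where a joint would pass 70% of its speed; a pose out of reach is approached as far as the arm can. A call is refused whole if a number of a shift passes 6.25 or a number of a turn 10.7, either way. A call with a gripper value outside its range is refused whole. The fingers move at their own pace and stop on an object; the grip force is fixed at half the most. Time passes only in rows, so rows that do not move let the fingers close. It gives the time, the measured TCP pose, the force and the opening at its end, in the units of the state.
- get_obs(): the state, without advancing time (a new reading comes with each control period).
- viewer.get_image(name): name is "side" or "top" or "wrist"; returns (picture, depth): 400x640x3 uint8, red, green, blue; 400x640 float32, mm along the optical axis (not along the pixel's ray), 0 where there is no reading.
- viewer.get_calibration(name): a dict with "fx", "fy", "cx", "cy" (pixels), "rvec" (rotation vector, rad) and "tvec" (3), from world to camera coordinates, as OpenCV has them. Camera axes: x right, y down, z forward; pixel columns grow to the right and rows downward; lengths in mm; the calibration is good to about 2 mm. A picture is of the moment at which its call begins: read the wrist's pose just before it. get_calibration takes no time and is no camera call; for the wrist camera it gives the pose at the moment of the call.
- ctrl.close_job(): hands the job in, once; it reports no verdict.
Trained networks look in the newest picture that a camera, given by its name, has taken for a name from the list of things; names that differ only in an ending like _2 or _b are one class to them, and where a whole thing is asked for, a point or a joint stands for the part that bears it (a point fixed in the world has none). Each returns a list of dicts, best first, with "score" (0 to 1); they miss things now and then, are a little off and sometimes report something else, mostly with a low value. They report only what shows in the picture. A call takes as long as a camera call. They do not tell look-alikes from the thing itself.
- masks_of(camera, thing): "pixels" (400x640 bool, what is visible of it) and "location" ([column, row] in pixels, amid what is visible of it).
The state is a dict: "t": time; "qpos": joint angles; "qvel": joint speeds; "joint_torque": joint torques, N m; "ee_pos": TCP position; "orientation": TCP orientation; "ft_force": force on the tool from outside, world axes, zero at the start; "moment": the same for the moment, N m; "width": finger opening in mm.
Only numpy, scipy, OpenCV 4.12 (cv2) and the standard library are available. Lean on these libraries where they do the work, as an engineer would, in place of code of your own. Each camera call takes 0.05 s, during which the arm holds its last target. There are 200 camera calls.

## Working session

There is one attempt and no reset: what is moved stays moved. The work goes in short steps, Python scripts to look and compute and a shell command to move; the robot and the scene stay as the last step left them, time stands still between calls to the robot, and variables do not carry over. Pictures are saved under pics/ and viewed, about 8 in all and at most 12, crops included, and the job is handed in when it is done.

```bash
mkdir -p pics
cat > h.py <<'E'
import numpy as np, cv2
from scipy.spatial.transform import Rotation as R
from workcell import get_obs, viewer, ctrl, masks_of
def pts(cam, depth, mask=None, c=None):
    c=c or viewer.get_calibration(cam)
    v,u=np.nonzero((depth>0) if mask is None else (mask&(depth>0)))
    z=depth[v,u].astype(float)
    P=np.c_[(u-c['cx'])/c['fx']*z,(v-c['cy'])/c['fy']*z,z]
    M=R.from_rotvec(np.ravel(c['rvec'])).as_matrix()
    return (P-np.ravel(c['tvec']))@M, np.c_[u,v]
def proj(cam,X):
    c=viewer.get_calibration(cam)
    M=R.from_rotvec(np.ravel(c['rvec'])).as_matrix()
    p=np.atleast_2d(X)@M.T+np.ravel(c['tvec'])
    return np.c_[p[:,0]/p[:,2]*c['fx']+c['cx'],p[:,1]/p[:,2]*c['fy']+c['cy']]
E
python3 - <<'E'
from h import *
o=get_obs(); print(o)
for cam in ['top','side']:
    im,d=viewer.get_image(cam); np.savez(f'pics/{cam}0.npz',im=im,d=d)
    cv2.imwrite(f'pics/{cam}0.png',im[:,:,::-1])
    for n in ['stand','plate','window_plate_c','rack','wrench','screwdriver','bearing','collar','oil_can','pin']:
        for m in masks_of(cam,n)[:3]:
            P,_=pts(cam,d,m['pixels'])
            if len(P): print(cam,n,round(m['score'],2),np.round(m['location']),len(P),np.round(np.median(P,0)),np.round(P.min(0)),np.round(P.max(0)))
E
```

```text
{'t': 0.0, 'qpos': array([ 1.22396580e+00,  4.23828296e-01,  1.63065689e+00,  6.37915462e-06,
        1.08863981e+00, -1.90259593e-02]), 'qvel': array([-0.00024616,  0.0001525 , -0.00129475,  0.00025514, -0.00078852,
       -0.00064925]), 'joint_torque': array([-1.25964747e-03, -5.44629014e+01, -2.73658669e+01,  6.43077702e-02,
        2.26819416e-02, -5.83485917e-05]), 'ee_pos': array([201.03039736, 591.20522278, 221.92255443]), 'orientation': array([ 2.55344118e+00,  1.82869149e+00, -1.98770197e-03]), 'ft_force': array([ 0.06383232, -0.49719939,  1.01340725]), 'moment': array([ 0.0207902 ,  0.04110093, -0.01715528]), 'width': 87.49162451111583}
top plate 0.93 [427. 313.] 1244 [ 223. -271.    8.] [ 163. -329.   -3.] [ 281. -211.   17.]
top plate 0.86 [231. 287.] 1262 [293. 253.   8.] [238. 198.  -3.] [350. 310.  17.]
top plate 0.64 [342. 156.] 599 [651. -50.  93.] [601. -85.  61.] [705. -14. 117.]
top window_plate_c 0.77 [325. 208.] 461 [505.   3.  99.] [461. -27.  59.] [560.  44. 116.]
top rack 0.85 [454. 215.] 1862 [ 487. -362.   11.] [ 412. -447.   -4.] [ 565. -286.   60.]
top wr
[... 1051 characters left out ...]
ack 0.88 [362. 373.] 3133 [ 485. -373.   13.] [ 410. -423.   -2.] [ 568. -281.   57.]
side rack 0.6 [448. 316.] 811 [ 699. -292.   30.] [ 648. -339.   -3.] [ 761. -231.   37.]
side wrench 0.82 [322. 158.] 318 [577. 357.   7.] [488. 339.  -3.] [671. 383.  13.]
side screwdriver 0.64 [288. 189.] 200 [437. 214.  23.] [416. 171.   0.] [461. 277.  29.]
side bearing 0.6 [353. 188.] 289 [631. 169.  18.] [605. 140.  -1.] [675. 211.  24.]
side collar 0.97 [299. 337.] 694 [ 379. -276.   39.] [ 352. -294.    0.] [ 405. -240.   50.]
side oil_can 0.65 [366. 144.] 879 [700. 277.  98.] [678. 265.   5.] [780. 524. 156.]
side pin 0.91 [446. 317.] 829 [ 700. -291.   30.] [ 649. -339.   -3.] [ 763. -228.   37.]
```

Run:
```python
import cv2
a=cv2.imread('pics/top0.png');b=cv2.imread('pics/side0.png')
cv2.imwrite('pics/t0c.png',cv2.resize(a[90:340,150:500],None,fx=2.2,fy=2.2,interpolation=2)); cv2.imwrite('pics/s0c.png',cv2.resize(b[100:400,200:500],None,fx=2,fy=2,interpolation=2))
```

```text
(no output)
```

View pics/t0c.png

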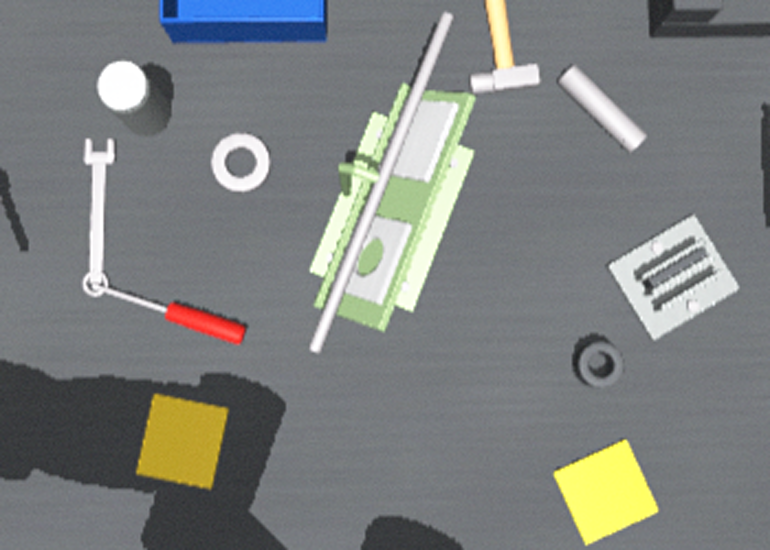

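View pics/s0c.png

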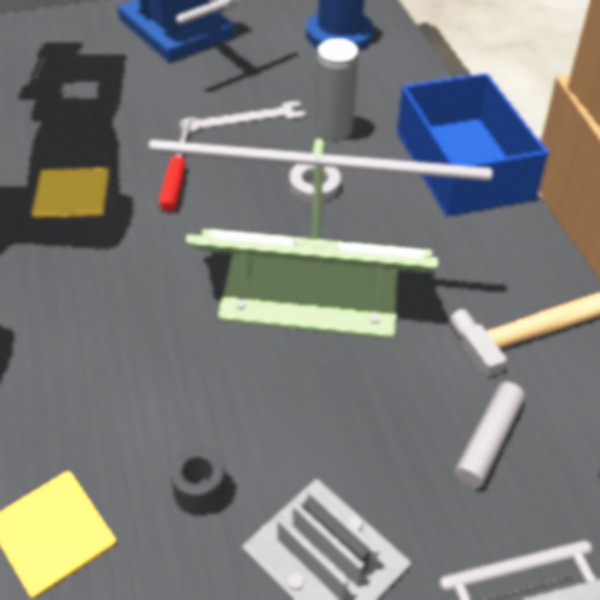

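The top view shows the solid plate at crop (430,140) on the far half of the stand and the windowed one at (375,260). The guard-bar post is at (355,175), so the face looks left (world +y). The side view is from behind. In it the rack is at (320,540), with one bay apparently filled by a dark bar. Next I fit the stand and rack poses.

```bash
cat > fit.py <<'E'
from h import *
P=[]
for cam in ['top','side']:
    z=np.load(f'pics/{cam}0.npz'); p,uv=pts(cam,z['d']); col=z['im'][uv[:,1],uv[:,0]].astype(int)
    P.append(np.c_[p,col])
T,S=P
def box(A,x0,x1,y0,y1,z0,z1): return A[(A[:,0]>x0)&(A[:,0]<x1)&(A[:,1]>y0)&(A[:,1]<y1)&(A[:,2]>z0)&(A[:,2]<z1)]
for A,n in((T,'top'),(S,'side')):
    b=box(A,350,820,-200,150,195,225)[:,:3]
    c=b.mean(0);d=np.linalg.svd(b-c)[2][0];d*=np.sign(d[0]);t=(b-c)@d
    for _ in range(3):
        r=np.abs((b-c)[:,:2]@np.array([-d[1],d[0]])); b=b[r<10]; c=b.mean(0);d=np.linalg.svd(b-c)[2][0];d*=np.sign(d[0]);t=(b-c)@d
    print(n,'bar',len(b),c.round(1),d.round(4),'len',np.ptp(t).round(),'ends',(c+d*t.min()).round(),(c+d*t.max()).round(),'zmax',np.percentile(b[:,2],95))
# rack: 
for A,n in((T,'top'),(S,'side')):
    r=box(A,390,580,-470,-270,3,65); base=r[(r[:,2]<16)&(r[:,2]>5)]
    print(n,'rack base',cv2.minAreaRect(base[:,:2].astype(np.float32)))
    d=r[(r[:,2]>42)]; print(' tops',len(d),cv2.minAreaRect(d[:,:2].astype(np.float32)),d[:,2].mean())
E
python3 fit.py
```

```text
top bar 958 [581.6   5.2 210.4] [ 9.252e-01 -3.795e-01  8.000e-04] len 399.0 ends [400.  80. 210.] [769. -72. 211.] zmax 214.8301274098056
side bar 1015 [587.1  -1.5 209.1] [ 0.9253 -0.3793  0.001 ] len 399.0 ends [398.  76. 209.] [767. -75. 209.] zmax 213.5007318255493
top rack base ((485.122802734375, -369.91339111328125), (189.05413818359375, 199.4702606201172), 0.05017826333642006)
 tops 401 ((462.6960754394531, -332.898681640625), (59.760643005371094, 181.2430419921875), 37.46074295043945) 49.89764997554601
side rack base ((479.876708984375, -348.5185241699219), (179.08583068847656, 149.6092071533203), 0.05031563714146614)
 tops 925 ((463.0639343261719, -333.34722900390625), (61.63602066040039, 181.25091552734375), 36.813472747802734) 49.960404431131636
```

```bash
cat >> fit.py <<'E'
print('-----')
ys=np.array([-.9253,.3794]);ys/=np.linalg.norm(ys);xs=np.array([ys[1],-ys[0]])
O=np.array([583.5,2.])-22*xs; print('O',O,'xs',xs)
for A,n in((T,'top'),(S,'side')):
    q=np.c_[(A[:,:2]-O)@xs,(A[:,:2]-O)@ys,A[:,2],A[:,3:]]
    q=q[(np.abs(q[:,1])<170)&(q[:,2]<140)&(q[:,2]>20)&(np.abs(q[:,0])<90)]
    s=(q[:,0]-35)*-.643+(q[:,2]-35)*.766; nn=(q[:,0]-35)*.766+(q[:,2]-35)*.643
    green=(q[:,4]-q[:,3]>15)&(q[:,4]-q[:,5]>15)
    f=(s>5)&(s<105)&(nn>-8)&(nn<20)
    if n=='top':
        for lo,hi in((-140,-60),(60,130)):
            k=f&~green&(q[:,1]>lo)&(q[:,1]<hi)&(s>15)&(s<80); print('plate n',k.sum(),np.median(nn[k]))
        k=f&green;print('face n',np.median(nn[k]), 'face y',q[k,1].min(),q[k,1].max(),'s max',np.percentile(s[k],99))
        k=f&~green&(s>20)&(s<75)&(nn>3)
        h,e=np.histogram(q[k,1],bins=np.arange(-160,161,4)); print([(int(a),int(b)) for a,b in zip(e,h) if b])
        k2=k&(q[:,1]<-10); 
        kk=f&~green&(q[:,1]<-40)&(nn>3); print('s range solid',np.percentile(s[kk],[1,99]))
    else:
        k=(q[:,2]>90)&green; print('side face top', np.percentile(q[k,0],[1,50]),np.percentile(q[k,1],[.5,99.5]),np.percentile(q[k,2],99))
# rack
for A,n in((T,'top'),(S,'side')):
    r=box(A,390,590,-470,-270,43,58)
    r=r[np.hypot(r[:,0]-487,r[:,1]+362)<75]
    rect=cv2.minAreaRect(r[:,:2].astype(np.float32)); print(n,rect,len(r))
    base=box(A,390,590,-470,-270,6,14); base=base[np.hypot(base[:,0]-487,base[:,1]+362)<92]
    print(' base',cv2.minAreaRect(base[:,:2].astype(np.float32)))
    a=np.deg2rad(rect[2]);
E
python3 fit.py | sed -n '/-----/,$p'
```

```text
-----
O [575.15371933 -18.35533343] xs [0.37937639 0.92524243]
plate n 315 10.037280557453903
plate n 178 9.492351866834607
face n 1.739772607007298 face y -151.4225099009739 149.2567444502286 s max 104.88446245493627
[(-148, 1), (-136, 3), (-132, 14), (-128, 18), (-124, 15), (-120, 16), (-116, 15), (-112, 17), (-108, 12), (-104, 17), (-100, 16), (-96, 13), (-92, 18), (-88, 13), (-84, 16), (-80, 14), (-76, 17), (-72, 14), (-68, 16), (-64, 15), (-60, 17), (-56, 15), (-52, 13), (-48, 19), (-44, 16), (-40, 16), (-36, 15), (20, 11), (24, 15), (28, 18), (32, 16), (36, 15), (40, 15), (44, 15), (48, 7), (52, 5), (56, 8), (60, 2), (64, 2), (68, 2), (72, 3), (76, 1), (80, 1), (84, 6), (88, 8), (92, 8), (96, 16), (100, 18), (104, 14), (108, 17), (112, 17), (116, 17), (120, 6)]
s range solid [29.27721871 97.44443918]
side face top [-41.5325498 -36.5100177] [-149.18698176  147.40891969] 135.806734556932
top ((488.9827880859375, -367.244873046875), (50.063194274902344, 90.54601287841797), 29.48082160949707) 368
 base ((495.78582763671875, -357.15264892578125), (159.82666015625, 169.26441955566406), 39.63690185546875)
side ((488.2325744628906, -367.99932861328125), (51.9405403137207, 90.52618408203125), 29.62215805053711) 859
 base ((489.39862060546875, -369.123779296875), (112.14311981201172, 133.26504516601562), 29.36955451965332)
```

```bash
cat >> h.py <<'E'
ys=np.array([-.92524,.37938,0]);xs=np.array([.37938,.92524,0]);ez=np.array([0,0,1.])
O=np.array([575.15,-18.36,0]); F=O+35*xs+35*ez
up=-.6428*xs+.766*ez; no=.766*xs+.6428*ez
no_off=1.5   # measured face offset along its normal
def P(s,y,n): return F+s*up+y*ys+(n+no_off)*no
Rpush=np.c_[-ys,np.cross(-up,-ys),-up]; Rpin=np.c_[no,np.cross(-up,no),-up]
def coords(p): d=np.asarray(p)-F; return np.round([d@up,d@ys,d@no-no_off],1)
def to(p,Rt):
    o=get_obs(); Rc=R.from_rotvec(o['orientation']).as_matrix()
    rv=np.rad2deg(R.from_matrix(Rc.T@Rt).as_rotvec())
    d=np.asarray(p)-o['ee_pos']
    print('turn',rv.round(1),np.linalg.norm(rv).round(1),'| shift cm in cur tool',(Rc.T@d/10).round(2),'in target tool',(Rt.T@d/10).round(2),'world',d.round(1))
E
python3 - <<'E'
from h import *
print('pre',P(300,-6,14)); to(P(300,-6,14),Rpush)
rc=np.array([488.6,-367.6]);a=np.deg2rad(29.5);xr=np.array([np.cos(a),np.sin(a)]);yr=np.array([-xr[1],xr[0]])
for cam in('top','side'):
    z=np.load(f'pics/{cam}0.npz'); p,_=pts(cam,z['d']); q=np.c_[(p[:,:2]-rc)@xr,(p[:,:2]-rc)@yr,p[:,2]]
    q=q[(np.abs(q[:,0])<30)&(np.abs(q[:,1])<40)&(q[:,2]<70)]
    for c in range(-28,29,4):
        k=np.abs(q[:,0]-c)<2; print(cam,c,k.sum(),np.percentile(q[k,2],[10,50,90]).round() if k.sum() else '')
E
```

```text
pre [ 525.32447954 -155.69078708  274.7634    ]
turn [30.6 32.5 89.3] 99.9 | shift cm in cur tool [-60.33  54.75  -5.21] in target tool [ 58.34  40.21 -40.54] world [ 324.1 -747.4   52.1]
top -28 20 [ 7. 11. 13.]
top -24 25 [45. 49. 54.]
top -20 77 [13. 47. 52.]
top -16 42 [ 6. 11. 14.]
top -12 41 [ 5. 10. 13.]
top -8 42 [ 7. 10. 13.]
top -4 7 [ 9. 44. 49.]
top 0 42 [47. 50. 54.]
top 4 44 [22. 48. 53.]
top 8 44 [48. 51. 55.]
top 12 46 [47. 52. 56.]
top 16 60 [29. 51. 54.]
top 20 29 [47. 50. 53.]
top 24 65 [16. 46. 52.]
top 28 41 [ 7. 11. 14.]
side -28 83 [ 9. 11. 19.]
side -24 379 [13. 34. 50.]
side -20 53 [49. 51. 53.]
side -16 0 
side -12 1 [12. 12. 12.]
side -8 4 [10. 11. 12.]
side -4 333 [14. 32. 49.]
side 0 88 [26. 50. 52.]
side 4 94 [47. 50. 54.]
side 8 83 [51. 53. 55.]
side 12 87 [49. 52. 55.]
side 16 54 [49. 52. 54.]
side 20 94 [46. 50. 53.]
side 24 47 [49. 50. 52.]
side 28 0
```

```bash
python3 -m inch '[{"tz":-6,"jaw":0},{"tz":-6,"jaw":0},{"tz":-5,"jaw":0},{"tx":-4.5,"ty":4.1,"jaw":0},{"tx":-4.5,"ty":4.1,"jaw":0},{"tx":-4.5,"ty":4.1,"jaw":0},{"tx":-4.5,"ty":4.1,"jaw":0},{"tx":-4.5,"ty":4.1,"jaw":0},{"tx":-4.5,"ty":4.1,"jaw":0},{"tx":-4.5,"ty":4.1,"jaw":0},{"tx":-4.5,"ty":4.1,"jaw":0},{"tx":-4.5,"ty":4.1,"jaw":0}]'
python3 -m inch '[{"tx":-4.5,"ty":4.1,"jaw":0},{"tx":-4.5,"ty":4.1,"jaw":0},{"tx":-4.5,"ty":4.1,"jaw":0},{"tx":-4.5,"ty":4.1,"jaw":0},{"jaw":0},{"jaw":0}]'
python3 -c "
from h import *
print(get_obs()['qpos'].round(2)); to(P(300,-6,14),Rpush)"
```

```text
[ 1.22  0.42  1.63 -0.    1.09 -0.02]
turn [30.6 32.5 89.3] 99.9 | shift cm in cur tool [-60.33  54.75  -5.21] in target tool [ 58.34  40.21 -40.54] world [ 324.1 -747.4   52.1]$[0]: bad value
$[0]: bad value
```

The inch tool rejected rows that leave keys out, so I'll give every key.

```bash
python3 -m inch '[{"tx":0,"ty":0,"tz":-6,"ax":0,"ay":0,"az":0,"jaw":0},{"tx":0,"ty":0,"tz":-6,"ax":0,"ay":0,"az":0,"jaw":0},{"tx":0,"ty":0,"tz":-5,"ax":0,"ay":0,"az":0,"jaw":0},{"tx":-4.5,"ty":4.1,"tz":0,"ax":0,"ay":0,"az":0,"jaw":0}]'
```

```text
t: 1.6
ee_pos: [225.8, 539.3, 397.4]
orientation: [-2.547, -1.83, -0.013]
ft_force: [1.4, -0.5, -1.3]
width: 51.1
```

```bash
python3 -m inch '[{"tx":-4.5,"ty":4.1,"tz":0,"ax":0,"ay":0,"az":0,"jaw":0},{"tx":-4.5,"ty":4.1,"tz":0,"ax":0,"ay":0,"az":0,"jaw":0},{"tx":-4.5,"ty":4.1,"tz":0,"ax":0,"ay":0,"az":0,"jaw":0},{"tx":-4.5,"ty":4.1,"tz":0,"ax":0,"ay":0,"az":0,"jaw":0},{"tx":-4.5,"ty":4.1,"tz":0,"ax":0,"ay":0,"az":0,"jaw":0},{"tx":-4.5,"ty":4.1,"tz":0,"ax":0,"ay":0,"az":0,"jaw":0},{"tx":-4.5,"ty":4.1,"tz":0,"ax":0,"ay":0,"az":0,"jaw":0},{"tx":-4.5,"ty":4.1,"tz":0,"ax":0,"ay":0,"az":0,"jaw":0},{"tx":-4.5,"ty":4.1,"tz":0,"ax":0,"ay":0,"az":0,"jaw":0},{"tx":-4.5,"ty":4.1,"tz":0,"ax":0,"ay":0,"az":0,"jaw":0},{"tx":-4.5,"ty":4.1,"tz":0,"ax":0,"ay":0,"az":0,"jaw":0},{"tx":-4.5,"ty":4.1,"tz":0,"ax":0,"ay":0,"az":0,"jaw":0}]'
python3 -c "
from h import *
print(get_obs()['qpos'].round(2)); to(P(300,-6,14),Rpush)"
```

```text
t: 3.1
ee_pos: [517.9, -135.8, 392.9]
orientation: [2.554, 1.828, 0.001]
ft_force: [1.0, 0.9, -0.2]
width: 0.3
[-0.28  0.13  1.63  0.    1.38 -1.52]
turn [30.6 32.5 89.3] 99.8 | shift cm in cur tool [-1.65  1.33 11.82] in target tool [1.44 8.79 8.05] world [   7.4  -19.9 -118.2]
```

```bash
python3 -m inch '[{"tx":0,"ty":0,"tz":0,"ax":3.06,"ay":3.25,"az":8.93,"jaw":0},{"tx":0,"ty":0,"tz":0,"ax":3.06,"ay":3.25,"az":8.93,"jaw":0},{"tx":0,"ty":0,"tz":0,"ax":3.06,"ay":3.25,"az":8.93,"jaw":0},{"tx":0,"ty":0,"tz":0,"ax":3.06,"ay":3.25,"az":8.93,"jaw":0},{"tx":0,"ty":0,"tz":0,"ax":3.06,"ay":3.25,"az":8.93,"jaw":0},{"tx":0,"ty":0,"tz":0,"ax":3.06,"ay":3.25,"az":8.93,"jaw":0},{"tx":0,"ty":0,"tz":0,"ax":3.06,"ay":3.25,"az":8.93,"jaw":0},{"tx":0,"ty":0,"tz":0,"ax":3.06,"ay":3.25,"az":8.93,"jaw":0},{"tx":0,"ty":0,"tz":0,"ax":3.06,"ay":3.25,"az":8.93,"jaw":0},{"tx":0,"ty":0,"tz":0,"ax":3.06,"ay":3.25,"az":8.93,"jaw":0},{"tx":0,"ty":0,"tz":0,"ax":0,"ay":0,"az":0,"jaw":0}]'
python3 -c "
from h import *
print(get_obs()['qpos'].round(2)); to(P(200,-6,14),Rpush); print(coords(get_obs()['ee_pos']))"
```

```text
t: 4.47
ee_pos: [516.6, -134.0, 392.2]
orientation: [-2.405, 0.474, -0.171]
ft_force: [0.4, -0.1, 0.2]
width: 0.7
[-0.65  0.2   1.71  0.67  1.47 -0.41]
turn [ 0.  0. -0.] 0.1 | shift cm in cur tool [ 1.64  8.83 17.92] in target tool [ 1.63  8.83 17.92] world [  33.1   37.8 -194.1]
[379.2  10.3 102.3]
```

```bash
python3 -m inch '[{"tx":0.8,"ty":4.4,"tz":0,"ax":0,"ay":0,"az":0,"jaw":0},{"tx":0.8,"ty":4.4,"tz":0,"ax":0,"ay":0,"az":0,"jaw":0},{"tx":0,"ty":0,"tz":6,"ax":0,"ay":0,"az":0,"jaw":0},{"tx":0,"ty":0,"tz":6,"ax":0,"ay":0,"az":0,"jaw":0},{"tx":0,"ty":0,"tz":5.9,"ax":0,"ay":0,"az":0,"jaw":0},{"tx":0,"ty":0,"tz":0,"ax":0,"ay":0,"az":0,"jaw":0}]'
python3 - <<'E'
from h import *
print(get_obs()['qpos'].round(2)); to(P(200,-6,14),Rpush); print(coords(get_obs()['ee_pos']))
c=viewer.get_calibration('wrist'); im,d=viewer.get_image('wrist'); cv2.imwrite('pics/w1.png',im[:,:,::-1])
p,uv=pts('wrist',d,c=c); col=im[uv[:,1],uv[:,0]].astype(int)
r=p-F; s=r@up;y=r@ys;n=r@no-no_off
g=(col[:,1]-col[:,0]>15)&(col[:,1]-col[:,2]>15)
f=(s>10)&(s<90)&(np.abs(n)<20)&(np.abs(y)<150)
print('face n',np.median(n[f&g]),f.sum())
k=f&~g&(n>4); h,e=np.histogram(y[k],bins=np.arange(-150,151,3)); print([(int(a),int(b)) for a,b in zip(e,h) if b]); print('plate n',np.median(n[k]))
np.savez('pics/w1.npz',p=p,uv=uv,col=col)
E
```

```text
t: 5.22
ee_pos: [549.1, -92.5, 196.3]
orientation: [-2.405, 0.467, -0.163]
ft_force: [-0.7, 0.1, 0.4]
width: 0.5
[-0.55  0.45  1.86  0.78  1.12 -0.63]
turn [-0.   0.5  0.2] 0.5 | shift cm in cur tool [ 0.19  0.12 -0.35] in target tool [ 0.2   0.12 -0.35] world [ 0.6 -3.7  1.9]
[196.5  -4.   15.2]
face n -1.1390492064191615 5874
[(-135, 1), (-132, 60), (-129, 58), (-126, 63), (-123, 57), (-120, 62), (-117, 58), (-114, 59), (-111, 60), (-108, 58), (-105, 63), (-102, 60), (-99, 67), (-96, 56), (-93, 62), (-90, 66), (-87, 62), (-84, 59), (-81, 60), (-78, 63), (-75, 63), (-72, 61), (-69, 61), (-66, 64), (-63, 61), (-60, 64), (-57, 59), (-54, 65), (-51, 62), (-48, 63), (-45, 64), (-42, 60), (-39, 64), (-36, 64), (-33, 28), (21, 45), (24, 64), (27, 64), (30, 62), (33, 63), (36, 62), (39, 61), (42, 61), (45, 62), (48, 46), (51, 44), (54, 37), (57, 35), (60, 33), (63, 32), (66, 29), (69, 30), (72, 32), (75, 28), (78, 32), (81, 37), (84, 32), (87, 40), (90, 47), (93, 49), (96, 72), (99, 65), (102, 59), (105, 56), (108, 60), (111, 61), (114, 62), (117, 60), (120, 55)]
plate n 6.832053357049575
```

View pics/w1.png

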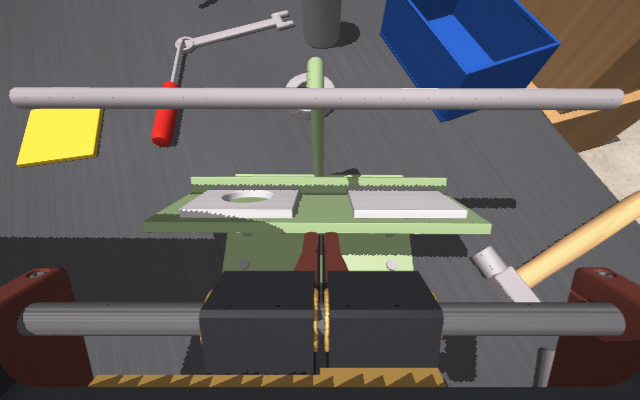

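The wrist view shows the solid plate at the right (408,205) and the windowed one at the left (240,205), with the closed fingers aimed at the gap between them (322,240). The edges agree with the top camera: solid y −133..−33, windowed from +21. The hand body must stay above the sheet's top edge, so I insert to s≈38.

```bash
sed -i 's/^no_off=1.5/no_off=0.5/' h.py; python3 -m inch '[{"tx":0.3,"ty":0.35,"tz":0,"ax":0,"ay":0.5,"az":0.2,"jaw":0},{"tx":0,"ty":0,"tz":5.2,"ax":0,"ay":0,"az":0,"jaw":0},{"tx":0,"ty":0,"tz":5.2,"ax":0,"ay":0,"az":0,"jaw":0},{"tx":0,"ty":0,"tz":2.6,"ax":0,"ay":0,"az":0,"jaw":0},{"tx":0,"ty":0,"tz":0,"ax":0,"ay":0,"az":0,"jaw":0},{"tx":0,"ty":0,"tz":0,"ax":0,"ay":0,"az":0,"jaw":0}]'
python3 -c "
from h import *
print(get_obs()['qpos'].round(2)); to(P(38,-69.5,13),Rpush); print(coords(get_obs()['ee_pos']))"
```

```text
t: 6.02
ee_pos: [585.9, -23.9, 98.7]
orientation: [-2.404, 0.481, -0.185]
ft_force: [-0.2, -0.2, 0.0]
width: 0.4
[-0.41  0.61  1.9   0.96  0.91 -0.73]
turn [-0.  -0.6 -0.1] 0.7 | shift cm in cur tool [ 5.71 -0.03  3.47] in target tool [ 5.75 -0.02  3.4 ] world [ 61.5  -1.4 -26. ]
[ 72.  -12.   12.8]
```

```bash
python3 -m inch '[{"tx":0,"ty":0,"tz":3.3,"ax":0,"ay":-0.5,"az":-0.1,"jaw":0},{"tx":0,"ty":0,"tz":0,"ax":0,"ay":0,"az":0,"jaw":0},{"tx":0,"ty":0,"tz":0,"ax":0,"ay":0,"az":0,"jaw":0}]'
python3 -c "
from h import *
to(P(38,-69.5,13),Rpush); print(coords(get_obs()['ee_pos']))
c=viewer.get_calibration('wrist')
for i in range(2):
  viewer.get_image('wrist');print(coords(get_obs()['ee_pos']))"
```

```text
t: 6.4
ee_pos: [593.6, -3.9, 73.2]
orientation: [-2.404, 0.476, -0.174]
ft_force: [-0.3, 0.0, 0.4]
width: 0.6
turn [-0.  -0.1 -0.1] 0.1 | shift cm in cur tool [ 5.79 -0.03  0.08] in target tool [ 5.79 -0.02  0.07] world [ 53.8 -21.4  -0.4]
[ 38.7 -11.6  12.8]
[ 38.7 -11.6  12.8]
[ 38.6 -11.6  12.8]
```

```bash
python3 -m inch '[{"tx":0.7,"ty":0,"tz":0,"ax":0,"ay":0,"az":0,"jaw":0},{"tx":0.6,"ty":0,"tz":0,"ax":0,"ay":0,"az":0,"jaw":0},{"tx":0.6,"ty":0,"tz":0,"ax":0,"ay":0,"az":0,"jaw":0},{"tx":0.6,"ty":0,"tz":0,"ax":0,"ay":0,"az":0,"jaw":0},{"tx":0.6,"ty":0,"tz":0,"ax":0,"ay":0,"az":0,"jaw":0},{"tx":0.6,"ty":0,"tz":0,"ax":0,"ay":0,"az":0,"jaw":0},{"tx":0.6,"ty":0,"tz":0,"ax":0,"ay":0,"az":0,"jaw":0},{"tx":0.6,"ty":0,"tz":0,"ax":0,"ay":0,"az":0,"jaw":0},{"tx":0.5,"ty":0,"tz":0,"ax":0,"ay":0,"az":0,"jaw":0},{"tx":0.3,"ty":0,"tz":0,"ax":0,"ay":0,"az":0,"jaw":0},{"tx":0,"ty":0,"tz":0,"ax":0,"ay":0,"az":0,"jaw":0},{"tx":0,"ty":0,"tz":0,"ax":0,"ay":0,"az":0,"jaw":0}]'
cat > edge.py <<'E'
from h import *
import sys
print(get_obs()['qpos'].round(2),coords(get_obs()['ee_pos']))
for cam in sys.argv[2:]:
    c=viewer.get_calibration(cam); im,d=viewer.get_image(cam); cv2.imwrite(f'pics/{cam}{sys.argv[1]}.png',im[:,:,::-1])
    p,uv=pts(cam,d,c=c); col=im[uv[:,1],uv[:,0]].astype(int)
    r=p-F; s=r@up;y=r@ys;n=r@no-no_off
    g=(col[:,1]-col[:,0]>15)&(col[:,1]-col[:,2]>15)
    f=(s>15)&(s<92)&(n>3)&(n<15)&(np.abs(y)<230)&~g
    h,e=np.histogram(y[f],bins=np.arange(-231,231,3)); print(cam,[(int(a),int(b)) for a,b in zip(e,h) if b])
    for lo,hi in((20,45),(50,70),(70,90)):
        k=f&(s>lo)&(s<hi)&(y<-100)
        if k.any(): print(' outer edge s',lo,np.percentile(y[k],1).round(1),'n',np.median(n[k]).round(1))
    k=f&(y<-130); print(' s max',np.percentile(s[f&(y<-110)],99) if k.any() else '')
E
python3 edge.py 2 wrist top
```

```text
t: 8.0
ee_pos: [646.1, -24.6, 71.8]
orientation: [-2.404, 0.476, -0.172]
ft_force: [-0.2, -0.1, 0.1]
width: 0.8
[-0.37  0.71  1.76  0.95  0.92 -0.68] [ 37.1 -68.1  12.6]
wrist [(-183, 3), (-180, 133), (-177, 297), (-174, 356), (-171, 347), (-168, 350), (-165, 358), (-162, 347), (-159, 348), (-156, 350), (-153, 351), (-150, 355), (-147, 350), (-144, 342), (-141, 356), (-138, 345), (-135, 350), (-132, 355), (-129, 347), (-126, 353), (-123, 351), (-120, 257), (-117, 148), (-114, 152), (-111, 150), (-108, 151), (-105, 154), (-102, 148), (-99, 157), (-96, 150), (-93, 151), (-90, 155), (-87, 152), (-84, 137), (-81, 38), (-69, 55), (21, 739), (24, 335), (27, 347), (30, 351), (33, 338), (36, 341), (39, 326), (42, 301), (45, 225), (48, 123), (51, 65), (54, 55), (57, 44), (60, 57), (63, 44), (66, 49), (69, 51), (72, 51), (75, 59), (78, 62), (81, 71), (84, 88), (87, 91), (90, 130), (93, 174), (96, 407), (99, 132), (102, 116), (105, 108), (108, 90), (111, 75), (114, 66), (117, 50), (120, 33), (123, 1)]
 outer edge s 20 -175.7 n 7.8
 outer edge s 50 -178.5 n 7.8
 outer edge s 70 -178.3 n 7.8
 s m
[... 455 characters left out ...]
(-54, 3), (-51, 2), (-48, 2), (-45, 3), (-39, 1), (-36, 1), (-33, 3), (-30, 1), (-27, 1), (-24, 3), (-18, 3), (-15, 1), (-12, 4), (-6, 2), (-3, 2), (0, 2), (3, 1), (6, 2), (9, 4), (15, 3), (18, 3), (21, 17), (24, 16), (27, 18), (30, 18), (33, 15), (36, 17), (39, 17), (42, 18), (45, 15), (48, 11), (51, 13), (54, 12), (57, 10), (60, 8), (63, 11), (66, 6), (69, 7), (72, 9), (75, 5), (78, 6), (81, 7), (84, 8), (87, 9), (90, 10), (93, 16), (96, 15), (99, 18), (102, 19), (105, 16), (108, 17), (111, 19), (114, 17), (117, 18), (120, 10), (123, 3), (129, 2), (132, 1), (135, 2), (144, 1)]
 outer edge s 20 -178.2 n 9.3
 outer edge s 50 -179.2 n 9.7
 outer edge s 70 -182.1 n 9.7
 s max 90.95049647724643
```

```bash
python3 -m inch '[{"tx":0.4,"ty":0,"tz":0,"ax":0,"ay":0,"az":0,"jaw":0},{"tx":0,"ty":0,"tz":0,"ax":0,"ay":0,"az":0,"jaw":0},{"tx":-1,"ty":0,"tz":0,"ax":0,"ay":0,"az":0,"jaw":0},{"tx":-0.5,"ty":0,"tz":-3,"ax":0,"ay":0,"az":0,"jaw":0},{"tx":0,"ty":0,"tz":-5,"ax":0,"ay":0,"az":0,"jaw":0},{"tx":0,"ty":0,"tz":-6,"ax":0,"ay":0,"az":0,"jaw":0},{"tx":0,"ty":0,"tz":-6,"ax":0,"ay":0,"az":0,"jaw":0},{"tx":0,"ty":0,"tz":0,"ax":0,"ay":0,"az":0,"jaw":1},{"tx":0,"ty":0,"tz":0,"ax":0,"ay":0,"az":0,"jaw":1}]'
python3 edge.py 3 wrist | cut -c1-200
python3 -c "
from h import *
to(P(200,-167,4),Rpin)"
```

```text
t: 9.22
ee_pos: [586.3, -138.8, 224.4]
orientation: [-2.404, 0.476, -0.171]
ft_force: [-0.4, 0.1, 0.3]
width: 17.4
[-0.58  0.48  1.73  0.74  1.21 -0.56] [236.5 -56.   12.4]
wrist [(-186, 17), (-183, 33), (-180, 48), (-177, 54), (-174, 51), (-171, 52), (-168, 49), (-165, 47), (-162, 47), (-159, 45), (-156, 43), (-153, 39), (-150, 44), (-147, 41), (-144, 39), (-141, 45), (
 outer edge s 20 -178.8 n 7.8
 outer edge s 50 -180.9 n 7.8
 outer edge s 70 -184.5 n 7.8
 s max 91.77748536740961
turn [ -0.1   0.1 -90.1] 90.1 | shift cm in cur tool [11.15  0.81  3.54] in target tool [-0.83 11.14  3.57] world [109.3 -26.9 -32.7]
```

View pics/wrist3.png

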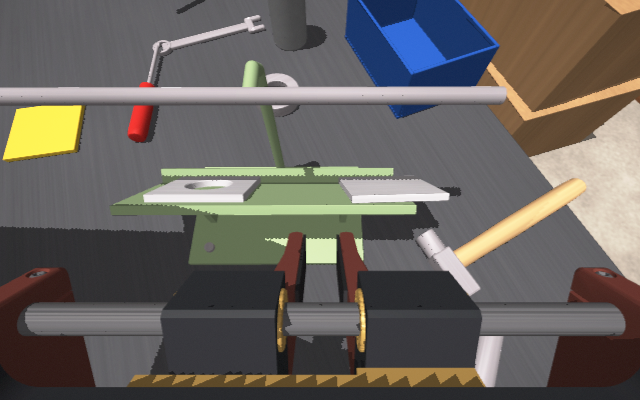

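```bash
cat > ang.py <<'E'
from h import *
import sys
cam=sys.argv[1]
c=viewer.get_calibration(cam); im,d=viewer.get_image(cam)
p,uv=pts(cam,d,c=c); col=im[uv[:,1],uv[:,0]].astype(int)
r=p-F; s=r@up;y=r@ys;n=r@no-no_off
g=(col[:,1]-col[:,0]>15)&(col[:,1]-col[:,2]>15)
for lo,hi in((-215,-70),(10,135)):
    f=(s>-30)&(s<115)&(n>5)&(n<11)&(y>lo)&(y<hi)&~g
    if cam!='wrist': f=(s>-30)&(s<115)&(n>5)&(n<14)&(y>lo)&(y<hi)&~g
    q=np.c_[y,s][f].astype(np.float32); print(f.sum(),cv2.minAreaRect(q),q.min(0),q.max(0))
    # top edge: s-max per y bin; outer edge y-min per s bin
    for b in range(lo,hi,15):
        k=f&(y>=b)&(y<b+15)
        if k.sum()>5: print('  y',b+7,'s',np.percentile(s[k],[2,98]).round(1))
    for b in range(-15,100,15):
        k=f&(s>=b)&(s<b+15)
        if k.sum()>5: print('  s',b+7,'y',np.percentile(y[k],[1,99]).round(1))
E
python3 ang.py wrist
```

```text
1976 ((-128.35313415527344, 44.259586334228516), (104.6814956665039, 104.99002838134766), 5.680262088775635) [-185.26936    -3.647797] [-71.159424 100.44106 ]
  y -178 s [ 3.2 91.4]
  y -163 s [ 0.7 92.7]
  y -148 s [ 0.1 94.1]
  y -133 s [-1.4 95.4]
  y -118 s [-1.9 97.2]
  y -103 s [-2.1 98.6]
  y -88 s [-1.6 99.3]
  y -73 s [-3.3 27.1]
  s -8 y [-158.7  -71.2]
  s 7 y [-176.2  -78.3]
  s 22 y [-177.6  -79.1]
  s 37 y [-179.4  -80.6]
  s 52 y [-180.9  -82.4]
  s 67 y [-182.   -83.6]
  s 82 y [-184.1  -85.4]
  s 97 y [-180.3  -86.4]
1804 ((72.30763244628906, 45.258216857910156), (98.94599914550781, 124.4139633178711), 89.89436340332031) [10.016026 -4.240223] [134.42767   94.800514]
  y 17 s [-2.9 93.2]
  y 32 s [-1.3 94. ]
  y 47 s [-2.  93.5]
  y 62 s [-2.2 93.6]
  y 77 s [-2.7 93.9]
  y 92 s [-2.5 93.5]
  y 107 s [-1.7 93.8]
  y 122 s [-2.5 93. ]
  y 137 s [-3.3 -0.9]
  s -8 y [ 10.4 134.2]
  s 7 y [ 22.7 121.5]
  s 22 y [ 22.9 121.5]
  s 37 y [ 22.7 122.3]
  s 52 y [ 22.6 121.8]
  s 67 y [ 22.7 121.7]
  s 82 y [ 22.8 121.2]
  s 97 y [ 23.3 121.8]
```

The plate is tipped about 5.5° in its plane at the ledge end. Its centre is at y≈−131.5 and s≈49, and the overhang is about 32 mm, which is the third asked for. I'll align the pinch with the tilted plate.

```bash
cat >> h.py <<'E'
a_=np.deg2rad(5.5); upp=np.cos(a_)*up-np.sin(a_)*ys; ysp=np.cos(a_)*ys+np.sin(a_)*up
C=(49.2,-131.5)
Rg=np.c_[no,-ysp,-upp]
def G(h,w,n): return P(C[0],C[1],n)+(h-47.5)*upp+w*ysp   # h above plate lower edge, w along plate width
E
python3 -c "
from h import *
print(np.linalg.det(Rg)); to(G(180,-34,3.5),Rg); print(coords(G(180,-34,3.5)),coords(G(70,-34,3.5)))"
```

```text
0.9999460820916976
turn [  4.1  -4.2 -90.1] 90.3 | shift cm in cur tool [12.27  0.86  5.71] in target tool [-0.89 12.75  4.55] world [124.8 -18.6 -49.7]
[ 177.8 -178.     3.5] [  68.3 -167.5    3.5]
```

```bash
python3 -m inch '[{"tx":0,"ty":0,"tz":0,"ax":0.46,"ay":-0.47,"az":-10,"jaw":1},{"tx":0,"ty":0,"tz":0,"ax":0.46,"ay":-0.47,"az":-10,"jaw":1},{"tx":0,"ty":0,"tz":0,"ax":0.46,"ay":-0.47,"az":-10,"jaw":1},{"tx":0,"ty":0,"tz":0,"ax":0.46,"ay":-0.47,"az":-10,"jaw":1},{"tx":0,"ty":0,"tz":0,"ax":0.46,"ay":-0.47,"az":-10,"jaw":1},{"tx":0,"ty":0,"tz":0,"ax":0.46,"ay":-0.47,"az":-10,"jaw":1},{"tx":0,"ty":0,"tz":0,"ax":0.46,"ay":-0.47,"az":-10,"jaw":1},{"tx":0,"ty":0,"tz":0,"ax":0.46,"ay":-0.47,"az":-10,"jaw":1},{"tx":0,"ty":0,"tz":0,"ax":0.46,"ay":-0.47,"az":-10,"jaw":1},{"tx":0,"ty":0,"tz":0,"ax":0,"ay":0,"az":0,"jaw":1},{"tx":0,"ty":0,"tz":0,"ax":0,"ay":0,"az":0,"jaw":1}]'
python3 -c "
from h import *
to(G(180,-34,3.5),Rg); print(get_obs()['qpos'].round(2))"
```

```text
t: 10.7
ee_pos: [586.7, -138.5, 224.1]
orientation: [-2.125, -1.473, -0.711]
ft_force: [0.6, 0.3, -0.1]
width: 87.8
turn [ 0.1  0.  -0.2] 0.2 | shift cm in cur tool [-0.84 12.68  4.64] in target tool [-0.9  12.68  4.63] world [124.3 -18.  -50.4]
[-0.57  0.52  1.66  0.69  1.3  -2.09]
```

```bash
python3 -m inch '[{"tx":-0.3,"ty":4.2,"tz":0,"ax":0,"ay":0,"az":0,"jaw":1},{"tx":-0.3,"ty":4.2,"tz":0,"ax":0,"ay":0,"az":0,"jaw":1},{"tx":-0.3,"ty":4.3,"tz":0,"ax":0,"ay":0,"az":0,"jaw":1},{"tx":0,"ty":0,"tz":4.6,"ax":0,"ay":0,"az":0,"jaw":1},{"tx":0,"ty":0,"tz":0,"ax":0,"ay":0,"az":0,"jaw":1},{"tx":0,"ty":0,"tz":0,"ax":0,"ay":0,"az":0,"jaw":1}]'
python3 -c "
from h import *
to(G(71,-34,3.5),Rg); print(get_obs()['qpos'].round(2)); viewer.get_image('wrist')"
python3 ang.py wrist | head -16
```

```text
t: 11.45
ee_pos: [711.2, -157.9, 175.4]
orientation: [-2.125, -1.476, -0.713]
ft_force: [0.0, -0.2, 1.3]
width: 87.8
turn [ 0.1  0.  -0.1] 0.2 | shift cm in cur tool [ 0.   -0.08 11.11] in target tool [-0.   -0.06 11.11] world [ 16.6  70.  -84.7]
[-0.5   0.73  1.39  0.7   1.31 -2.01]
502 ((-128.3814239501953, 43.86500549316406), (99.22496795654297, 110.65850830078125), 9.351526260375977) [-186.0881     -4.293785] [-70.57746 100.75104]
  y -178 s [89.1 91.8]
  y -163 s [90.5 93.3]
  y -148 s [-3.1 94.7]
  y -133 s [-3.1 96.3]
  y -118 s [-2.9 97.7]
  y -103 s [-3.6 98.6]
  y -88 s [ -3.6 100.2]
  y -73 s [-3.1 -0.9]
  s -8 y [-147.4  -71.4]
  s 82 y [-186.1 -174.3]
  s 97 y [-182.3  -88. ]
25 ((16.5513916015625, -2.0111560821533203), (13.116922378540039, 3.112527847290039), 1.3922451734542847) [10.013966  -3.6069999] [23.139902   -0.36691612]
  y 17 s [-3.5 -0.6]
  s -8 y [10.1 22.9]
```

```bash
python3 -m inch '[{"tx":0,"ty":-0.05,"tz":4,"ax":0,"ay":0,"az":0,"jaw":1},{"tx":0,"ty":0,"tz":4,"ax":0,"ay":0,"az":0,"jaw":1},{"tx":0,"ty":0,"tz":2,"ax":0,"ay":0,"az":0,"jaw":1},{"tx":0,"ty":0,"tz":0.8,"ax":0,"ay":0,"az":0,"jaw":1},{"tx":0,"ty":0,"tz":0,"ax":0,"ay":0,"az":0,"jaw":1},{"tx":0,"ty":0,"tz":0,"ax":0,"ay":0,"az":0,"jaw":1}]'
python3 - <<'E'
from h import *
to(G(71,-34,3.5),Rg); print(get_obs()['qpos'].round(2),coords(get_obs()['ee_pos'])) 
im,d=viewer.get_image('wrist'); cv2.imwrite('pics/w5.png',im[:,:,::-1])
E
```

```text
t: 12.3
ee_pos: [728.4, -91.0, 93.8]
orientation: [-2.126, -1.478, -0.716]
ft_force: [0.7, -0.7, 0.9]
width: 87.6
turn [0.3 0.  0. ] 0.3 | shift cm in cur tool [-0.   -0.14  0.42] in target tool [-0.   -0.14  0.42] world [-0.6  3.1 -3.2]
[-0.41  0.82  1.44  0.77  1.16 -2.05] [  73.4 -169.4    3.5]
```

View pics/w5.png

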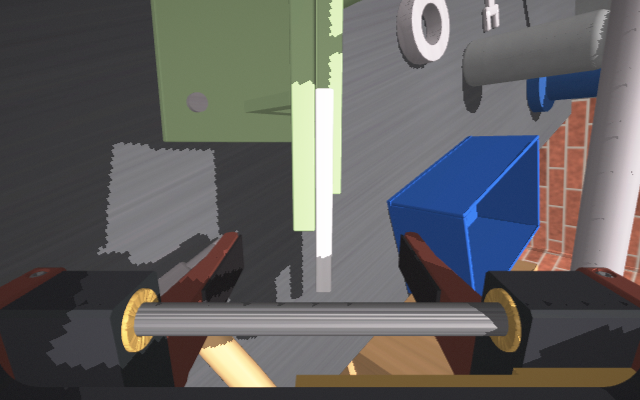

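The wrist view shows the overhanging plate edge-on at column 323, midway between the open fingers at 238 and 402. The bar (600,150) clears the hand. A small advance, then close.

```bash
python3 -m inch '[{"tx":0,"ty":-0.1,"tz":0.3,"ax":0,"ay":0,"az":0,"jaw":1},{"tx":0,"ty":0,"tz":0,"ax":0,"ay":0,"az":0,"jaw":0},{"tx":0,"ty":0,"tz":0,"ax":0,"ay":0,"az":0,"jaw":0},{"tx":0,"ty":0,"tz":0,"ax":0,"ay":0,"az":0,"jaw":0},{"tx":0,"ty":0,"tz":0,"ax":0,"ay":0,"az":0,"jaw":0},{"tx":0,"ty":0,"tz":0,"ax":0,"ay":0,"az":0,"jaw":0},{"tx":0,"ty":0,"tz":0,"ax":0,"ay":0,"az":0,"jaw":0},{"tx":0,"ty":0,"tz":0,"ax":0,"ay":0,"az":0,"jaw":0}]'
python3 -c "
from h import *
o=get_obs();print(o['width'],o['ft_force'],o['moment'],coords(o['ee_pos']));to(G(71,-34,3.5),Rg)"
```

```text
t: 13.35
ee_pos: [727.3, -87.7, 90.4]
orientation: [-2.124, -1.478, -0.714]
ft_force: [-0.9, 0.7, -0.1]
width: 21.0
21.040866042360815 [-0.8745165   0.68328644 -0.10187873] [-0.27815424  0.08140065 -0.00951223] [  69.1 -167.1    3.4]
turn [ 0.1  0.  -0. ] 0.2 | shift cm in cur tool [ 0.01  0.05 -0.03] in target tool [ 0.01  0.05 -0.03] world [ 0.5 -0.2  0.3]
```

```bash
python3 -m inch '[{"tx":0,"ty":0,"tz":0,"ax":0,"ay":0,"az":0,"jaw":0},{"tx":0,"ty":0,"tz":0,"ax":0,"ay":0,"az":0,"jaw":0},{"tx":0,"ty":0,"tz":0,"ax":0,"ay":0,"az":0,"jaw":0},{"tx":0,"ty":0,"tz":0,"ax":0,"ay":0,"az":0,"jaw":0}]'
```

```text
t: 13.85
ee_pos: [727.8, -86.8, 91.4]
orientation: [-2.123, -1.477, -0.716]
ft_force: [1.7, 4.9, 4.0]
width: 7.8
```

```bash
python3 -m inch '[{"tx":0.15,"ty":0,"tz":-0.5,"ax":0,"ay":0,"az":0,"jaw":0},{"tx":0,"ty":0,"tz":-1,"ax":0,"ay":0,"az":0,"jaw":0},{"tx":0,"ty":0,"tz":-1.5,"ax":0,"ay":0,"az":0,"jaw":0},{"tx":0,"ty":0,"tz":-2,"ax":0,"ay":0,"az":0,"jaw":0},{"tx":0,"ty":0,"tz":-2,"ax":0,"ay":0,"az":0,"jaw":0},{"tx":0,"ty":0,"tz":-2,"ax":0,"ay":0,"az":0,"jaw":0},{"tx":0,"ty":0,"tz":-2,"ax":0,"ay":0,"az":0,"jaw":0},{"tx":0,"ty":0,"tz":-2,"ax":0,"ay":0,"az":0,"jaw":0},{"tx":0,"ty":0,"tz":-2,"ax":0,"ay":0,"az":0,"jaw":0},{"tx":0,"ty":0,"tz":-2,"ax":0,"ay":0,"az":0,"jaw":0},{"tx":0,"ty":0,"tz":-1.5,"ax":0,"ay":0,"az":0,"jaw":0},{"tx":0,"ty":0,"tz":-1,"ax":0,"ay":0,"az":0,"jaw":0}]'
python3 - <<'E'
from h import *
o=get_obs();print(o['width'],o['ft_force'],o['moment'],coords(o['ee_pos']),o['qpos'].round(2))
im,d=viewer.get_image('wrist'); cv2.imwrite('pics/w6.png',im[:,:,::-1])
# rack goal
a=np.deg2rad(29.5);xr=np.array([np.cos(a),np.sin(a),0]);yr=np.array([-xr[1],xr[0],0])
Rr=np.c_[xr,-yr,-ez]; print(np.linalg.det(Rr))
bay=np.array([488.6,-367.6,10])-11*xr
to(bay-34*yr+(72+60)*ez,Rr)
E
```

```text
t: 15.35
ee_pos: [697.2, -209.7, 241.0]
orientation: [-2.125, -1.478, -0.714]
ft_force: [-0.5, 0.7, -2.7]
width: 7.7
7.740155855892993 [-0.48227267  0.72204722 -2.69761318] [-0.68134691  0.11033343 -0.02088155] [ 264.3 -185.5    5. ] [-0.57  0.68  1.32  0.66  1.44 -1.98]
1.0000000000000002
turn [-18.2 -36.8  38.4] 56.2 | shift cm in cur tool [-25.91 -12.12  -7.6 ] in target tool [-27.02   6.81   9.98] world [-201.6 -192.3  -99.8]
```

View pics/w6.png

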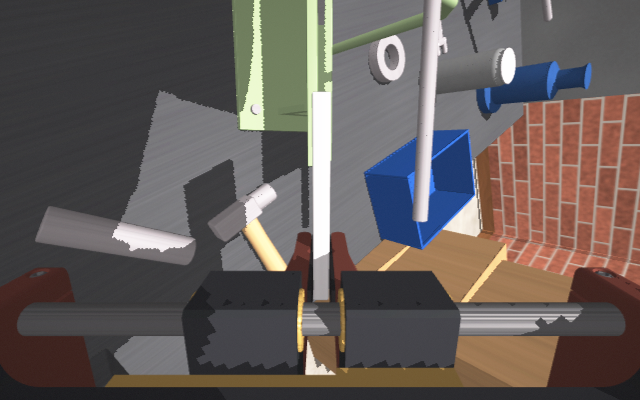

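The wrist view shows the plate held between the fingers (320,200), clear of the stand and the bar (425,130). Next I turn it upright and carry it above the bay.

```bash
python3 -m inch '[{"tx":0,"ty":0,"tz":0,"ax":-2.6,"ay":-5.25,"az":5.48,"jaw":0},{"tx":0,"ty":0,"tz":0,"ax":-2.6,"ay":-5.25,"az":5.48,"jaw":0},{"tx":0,"ty":0,"tz":0,"ax":-2.6,"ay":-5.25,"az":5.48,"jaw":0},{"tx":0,"ty":0,"tz":0,"ax":-2.6,"ay":-5.25,"az":5.48,"jaw":0},{"tx":0,"ty":0,"tz":0,"ax":-2.6,"ay":-5.25,"az":5.48,"jaw":0},{"tx":0,"ty":0,"tz":0,"ax":-2.6,"ay":-5.25,"az":5.48,"jaw":0},{"tx":0,"ty":0,"tz":0,"ax":-2.6,"ay":-5.25,"az":5.48,"jaw":0},{"tx":0,"ty":0,"tz":0,"ax":0,"ay":0,"az":0,"jaw":0}]'
python3 -m inch '[{"tx":-2,"ty":0.5,"tz":0,"ax":0,"ay":0,"az":0,"jaw":0},{"tx":-3.5,"ty":0.9,"tz":0,"ax":0,"ay":0,"az":0,"jaw":0},{"tx":-3.5,"ty":0.9,"tz":0,"ax":0,"ay":0,"az":0,"jaw":0},{"tx":-3.5,"ty":0.9,"tz":0,"ax":0,"ay":0,"az":0,"jaw":0},{"tx":-3.5,"ty":0.9,"tz":0,"ax":0,"ay":0,"az":0,"jaw":0},{"tx":-3.5,"ty":0.9,"tz":0,"ax":0,"ay":0,"az":0,"jaw":0},{"tx":-3.5,"ty":0.9,"tz":0,"ax":0,"ay":0,"az":0,"jaw":0},{"tx":-3,"ty":0.7,"tz":0,"ax":0,"ay":0,"az":0,"jaw":0},{"tx":-1,"ty":0.2,"tz":5,"ax":0,"ay":0,"az":0,"jaw":0},{"tx":0,"ty":0,"tz":3,"ax":0,"ay":0,"az":0,"jaw":0},{"tx":0,"ty":0,"tz":0,"ax":0,"ay":0,"az":0,"jaw":0},{"tx":0,"ty":0,"tz":0,"ax":0,"ay":0,"az":0,"jaw":0}]'
cat >> h.py <<'E'
_a=np.deg2rad(29.5);xr=np.array([np.cos(_a),np.sin(_a),0]);yr=np.array([-xr[1],xr[0],0])
Rr=np.c_[xr,-yr,-ez]; bay=np.array([488.6,-367.6,10])-11*xr
def rk(p): d=np.asarray(p)-(bay-[0,0,10]); return np.c_[d@xr,d@yr,d[...,2]] if d.ndim>1 else np.round([d@xr,d@yr,d[2]],1)
E
cat > held.py <<'E'
from h import *
import sys
o=get_obs();print('w',o['width'].__round__(2),'tcp bay',rk(o['ee_pos']),o['qpos'].round(2)); to(bay-34*yr+72*ez,Rr)
Rc=R.from_rotvec(o['orientation']).as_matrix()
for cam in ('side','top','wrist'):
    c=viewer.get_calibration(cam); im,d=viewer.get_image(cam); cv2.imwrite(f'pics/{cam}{sys.argv[1]}.png',im[:,:,::-1])
    p,uv=pts(cam,d,c=c); q=(p-o['ee_pos'])@Rc   # tool frame
    k=(np.abs(q[:,0])<12)&(q[:,1]>-110)&(q[:,1]<40)&(q[:,2]>-60)&(q[:,2]<90)&(p[:,2]>58)
    print(cam,k.sum())
    if k.sum()<30: continue
    qq=q[k]
    print(' x',np.percentile(qq[:,0],[5,50,95]).round(1),'rect(y,z)',cv2.minAreaRect(qq[:,1:].astype(np.float32)))
    for b in range(-90,20,15):
        m=(qq[:,1]>=b)&(qq[:,1]<b+15)
        if m.sum()>8: print('  y',b+7,'z',np.percentile(qq[m,2],[2,98]).round(1),'x',np.median(qq[m,0]).round(1))
    for b in range(-30,90,15):
        m=(qq[:,2]>=b)&(qq[:,2]<b+15)
        if m.sum()>8: print('  z',b+7,'y',np.percentile(qq[m,1],[2,98]).round(1),'x',np.median(qq[m,0]).round(1))
E
python3 held.py 7
```

```text
t: 16.4
ee_pos: [697.8, -206.6, 239.8]
orientation: [-3.033, -0.808, 0.0]
ft_force: [-0.2, 0.0, -3.0]
width: 7.8
t: 17.9
ee_pos: [495.9, -402.4, 161.4]
orientation: [3.038, 0.802, 0.002]
ft_force: [0.7, -0.2, -2.1]
width: 7.7
w 7.68 tcp bay [ 1.000e-01 -3.390e+01  1.614e+02] [-0.7   0.51  1.64  0.    0.99 -1.22]
turn [ 0.  -0.1  0.1] 0.1 | shift cm in cur tool [-0.02  0.01  7.94] in target tool [-0.01  0.01  7.94] world [ -0.1  -0.2 -79.4]
side 534
 x [-11.1  -2.6   2.8] rect(y,z) ((-24.89732551574707, 21.283706665039062), (112.56835174560547, 100.49319458007812), 79.5404281616211)
  y -83 z [-25.1  -2.6] x -2.0
  y -68 z [-26.6 -12.7] x -1.0
  y -53 z [-20.7  -4.6] x -2.8
  y -38 z [-21.9  -5.8] x -2.7
  y -23 z [-18.6  70. ] x -2.6
  y -8 z [-18.2  69.5] x -2.7
  y 7 z [-34.8  66.8] x -3.1
  y 22 z [-24.4  65.6] x -0.7
  z -23 y [-81.   17.6] x -2.3
  z -8 y [-79.3  17.5] x -2.9
  z 7 y [ 8.8 18. ] x -2.3
  z 22 y [-10.2  18.2] x -2.6
  z 37 y [-13.7  18. ] x -2.6
  z 52 y [-20.4  18.1] x -2.6
  z 67 y [-20.5  18. ] x -2.6
top 251
 x [-1.8  5.3  6.5] rect(y,z) ((-37.75384521484375,
[... 235 characters left out ...]
 y -8 z [-29.1  69. ] x 5.3
  z -23 y [-82.3  -7.5] x 2.2
  z -8 y [-82.6  -9.9] x 6.0
  z 7 y [-82.5  -9. ] x 6.2
  z 22 y [-82.7  -6.8] x 6.1
  z 37 y [-82.4  -3.2] x 6.1
  z 52 y [-81.8   4.4] x 6.1
  z 67 y [-82.4   5.7] x 6.1
wrist 5533
 x [-8.6  0.5  8.7] rect(y,z) ((-31.28455924987793, -17.864395141601562), (56.037803649902344, 89.40843200683594), 62.67756652832031)
  y -83 z [-23.3 -20.7] x 0.9
  y -68 z [-23.5 -20.7] x 0.9
  y -53 z [-23.4 -20.8] x 0.5
  y -38 z [-23.4 -20.8] x 1.0
  y -23 z [-23.7 -21.1] x 1.0
  y -8 z [-57.1  -1.5] x -0.0
  y 7 z [-35.2 -21.1] x 0.5
  y 22 z [-23.5 -20.9] x 1.0
  z -23 y [-81.1  13.7] x 0.5
  z -8 y [-11.3  -9. ] x -4.4
  z 7 y [-10.8  -8.9] x 7.9
```

Run:
```python
from h import *
c=viewer.get_calibration('wrist'); im,d=viewer.get_image('wrist')
p,uv=pts('wrist',d,c=c); q=rk(p)
k=(q[:,2]>43)&(q[:,2]<58)&(np.abs(q[:,0]-11)<45)&(np.abs(q[:,1])<60)
print(k.sum(),cv2.minAreaRect(q[k,:2].astype(np.float32)))
for b in range(-50,50,20):
    m=k&(q[:,1]>b)&(q[:,1]<b+20)
    h,e=np.histogram(q[m,0],bins=np.arange(-20,42,2)); print(b,[(int(a),int(x)) for a,x in zip(e,h) if x])
```

```text
3173 ((9.512885093688965, 0.7632942199707031), (50.22693634033203, 89.59429931640625), 0.12286301702260971)
-50 [(-16, 19), (-14, 40), (-12, 30), (-10, 14), (8, 15), (10, 30), (12, 14), (14, 18), (16, 19), (18, 18), (20, 18), (22, 25), (24, 21), (28, 29), (30, 30), (32, 33), (34, 11)]
-30 [(-16, 30), (-14, 48), (-12, 61), (-10, 7), (8, 22), (10, 44), (12, 22), (14, 45), (16, 44), (18, 50), (20, 57), (22, 47), (24, 45), (26, 17), (28, 53), (30, 55), (32, 45), (34, 8)]
-10 [(-16, 46), (-14, 46), (-12, 51), (-10, 18), (8, 23), (10, 63), (12, 5), (14, 45), (16, 60), (18, 55), (20, 46), (22, 55), (24, 55), (26, 2), (28, 50), (30, 53), (32, 56), (34, 4)]
10 [(-16, 41), (-14, 50), (-12, 46), (-10, 24), (8, 36), (10, 56), (14, 68), (16, 51), (18, 49), (20, 66), (22, 51), (24, 56), (26, 13), (28, 65), (30, 50), (32, 54), (34, 11)]
30 [(-16, 38), (-14, 59), (-12, 40), (-10, 16), (8, 32), (10, 40), (12, 1), (14, 31), (16, 28), (18, 41), (20, 28), (22, 35), (24, 34), (28, 50), (30, 48), (32, 42), (34, 6)]
```

View pics/wrist7.png

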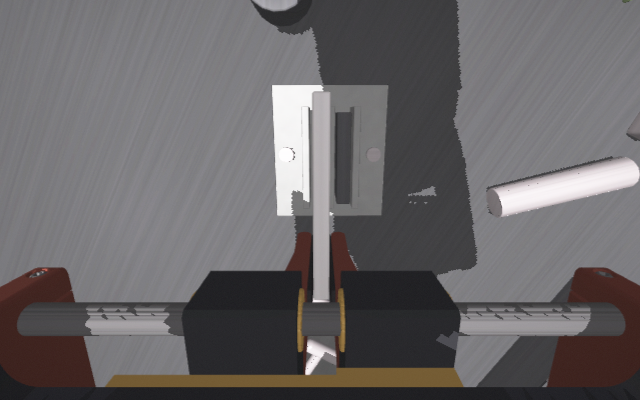

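The wrist view shows the plate above the empty left bay (320,150), with the dark-filled bay at 343. Measured in that view, the plate is about 2 mm off in x and 2 mm in y. I'll correct that, lower partway and check.

```bash
python3 -m inch '[{"tx":-0.2,"ty":-0.2,"tz":0,"ax":0,"ay":0,"az":0,"jaw":0},{"tx":0,"ty":0,"tz":1.5,"ax":0,"ay":0,"az":0,"jaw":0},{"tx":0,"ty":0,"tz":1.2,"ax":0,"ay":0,"az":0,"jaw":0},{"tx":0,"ty":0,"tz":0.6,"ax":0,"ay":0,"az":0,"jaw":0},{"tx":0,"ty":0,"tz":0,"ax":0,"ay":0,"az":0,"jaw":0},{"tx":0,"ty":0,"tz":0,"ax":0,"ay":0,"az":0,"jaw":0},{"tx":0,"ty":0,"tz":0.6,"ax":0,"ay":0,"az":0,"jaw":0},{"tx":0,"ty":0,"tz":0.7,"ax":0,"ay":0,"az":0,"jaw":0},{"tx":0,"ty":0,"tz":0.7,"ax":0,"ay":0,"az":0,"jaw":0},{"tx":0,"ty":0,"tz":0,"ax":0,"ay":0,"az":0,"jaw":0},{"tx":0,"ty":0,"tz":0,"ax":0,"ay":0,"az":0,"jaw":0}]'
python3 - <<'E'
from h import *
o=get_obs(); print(rk(o['ee_pos']),o['ft_force'],o['moment'],o['width']); to(bay-34*yr+72*ez-1.5*xr,Rr)
im,d=viewer.get_image('side'); cv2.imwrite('pics/s8.png',cv2.resize(im[240:400,260:460,::-1],None,fx=3.5,fy=3.5,interpolation=2))
E
```

```text
t: 19.48
ee_pos: [493.4, -400.6, 107.1]
orientation: [-3.036, -0.802, 0.0]
ft_force: [-0.7, -0.2, -2.8]
width: 7.9
[ -1.1 -31.1 107.1] [-0.6746421  -0.19069036 -2.82453158] [-0.11026331  0.01145353  0.03921956] 7.907649478367057
turn [-0.1 -0.   0.1] 0.1 | shift cm in cur tool [-0.04  0.29  2.51] in target tool [-0.04  0.29  2.51] world [  1.1  -2.7 -25.1]
```

View pics/s8.png

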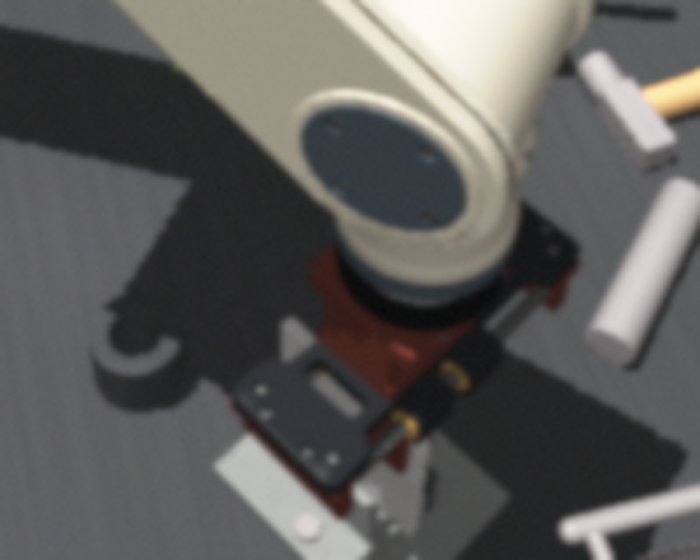

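Forces show only the plate's weight and its lower edge is already below the divider tops, so it is in the bay. Lowering to the floor.

```bash
python3 -m inch '[{"tx":0,"ty":0,"tz":0.8,"ax":0,"ay":0,"az":0,"jaw":0},{"tx":0,"ty":0,"tz":0.7,"ax":0,"ay":0,"az":0,"jaw":0},{"tx":0,"ty":0,"tz":0.5,"ax":0,"ay":0,"az":0,"jaw":0},{"tx":0,"ty":0,"tz":0.2,"ax":0,"ay":0,"az":0,"jaw":0},{"tx":0,"ty":0,"tz":0,"ax":0,"ay":0,"az":0,"jaw":0},{"tx":0,"ty":0,"tz":0,"ax":0,"ay":0,"az":0,"jaw":0}]'
```

```text
t: 20.27
ee_pos: [493.4, -400.7, 85.3]
orientation: [-3.037, -0.802, -0.0]
ft_force: [0.4, -0.1, -1.9]
width: 7.7
```

```bash
python3 -m inch '[{"tx":0,"ty":0,"tz":0.1,"ax":0,"ay":0,"az":0,"jaw":0},{"tx":0,"ty":0,"tz":0.1,"ax":0,"ay":0,"az":0,"jaw":0},{"tx":0,"ty":0,"tz":0,"ax":0,"ay":0,"az":0,"jaw":0}]'
```

```text
t: 20.65
ee_pos: [493.3, -400.5, 83.0]
orientation: [-3.036, -0.802, 0.0]
ft_force: [0.3, 1.3, -1.9]
width: 7.9
```

```bash
python3 -m inch '[{"tx":0,"ty":0,"tz":0.1,"ax":0,"ay":0,"az":0,"jaw":0},{"tx":0,"ty":0,"tz":0,"ax":0,"ay":0,"az":0,"jaw":0}]'; python3 -m inch '[{"tx":0,"ty":0,"tz":0.1,"ax":0,"ay":0,"az":0,"jaw":0},{"tx":0,"ty":0,"tz":0,"ax":0,"ay":0,"az":0,"jaw":0}]'
```

```text
t: 20.9
ee_pos: [493.3, -400.5, 82.0]
orientation: [-3.036, -0.802, 0.0]
ft_force: [-0.5, 0.2, -2.0]
width: 8.1
t: 21.15
ee_pos: [493.5, -400.7, 81.8]
orientation: [-3.037, -0.802, -0.0]
ft_force: [-1.2, 2.1, 4.3]
width: 7.8
```

Contact at z = 81.8, where 82 was expected. I release and retreat straight up.

```bash
python3 -m inch '[{"tx":0,"ty":0,"tz":-0.05,"ax":0,"ay":0,"az":0,"jaw":0.3},{"tx":0,"ty":0,"tz":0,"ax":0,"ay":0,"az":0,"jaw":0.3},{"tx":0,"ty":0,"tz":0,"ax":0,"ay":0,"az":0,"jaw":0.6},{"tx":0,"ty":0,"tz":0,"ax":0,"ay":0,"az":0,"jaw":0.6},{"tx":0,"ty":0,"tz":0,"ax":0,"ay":0,"az":0,"jaw":0.6},{"tx":0,"ty":0,"tz":-2,"ax":0,"ay":0,"az":0,"jaw":0.6},{"tx":0,"ty":0,"tz":-4,"ax":0,"ay":0,"az":0,"jaw":0.6},{"tx":0,"ty":0,"tz":-6,"ax":0,"ay":0,"az":0,"jaw":0.6},{"tx":0,"ty":0,"tz":-6,"ax":0,"ay":0,"az":0,"jaw":0.6},{"tx":0,"ty":0,"tz":0,"ax":0,"ay":0,"az":0,"jaw":0.6},{"tx":0,"ty":0,"tz":0,"ax":0,"ay":0,"az":0,"jaw":0.6},{"tx":0,"ty":0,"tz":0,"ax":0,"ay":0,"az":0,"jaw":0.6}]'
python3 - <<'E'
from h import *
for cam in('wrist','side'):
    c=viewer.get_calibration(cam); im,d=viewer.get_image(cam)
    p,uv=pts(cam,d,c=c); q=rk(p)
    k=(q[:,2]>62)&(q[:,2]<130)&(np.abs(q[:,0])<20)&(np.abs(q[:,1])<70); qq=q[k]
    print(cam,k.sum(),'x',np.percentile(qq[:,0],[2,50,98]).round(1),'y',np.percentile(qq[:,1],[1,99]).round(1),'z',np.percentile(qq[:,2],[50,98]).round(1))
    t=qq[qq[:,2]>98]; print(' top edge: ',cv2.minAreaRect(t[:,:2].astype(np.float32)) if len(t)>5 else '')
    for b in range(-60,60,20):
        m=(qq[:,1]>b)&(qq[:,1]<b+20)
        if m.sum()>3: print('  y',b+10,'zmax',np.percentile(qq[m,2],97).round(1))
    cv2.imwrite(f'pics/{cam}9.png',im[:,:,::-1])
t,_=viewer.get_image('top'); t0=np.load('pics/top0.npz')['im']
cv2.imwrite('pics/fin.png',np.vstack([cv2.resize(cv2.imread('pics/wrist9.png')[20:220,140:540],(800,400)),cv2.resize(t[90:340,150:550,::-1],(320,200)).repeat(1,1) if 0 else np.hstack([cv2.resize(cv2.imread('pics/side9.png')[100:400,150:550],(267,200)),cv2.resize(t[90:340,150:500,::-1],(280,200)),cv2.resize(t0[90:340,150:500,::-1],(253,200))])]))
E
```

```text
t: 22.65
ee_pos: [492.6, -400.0, 260.1]
orientation: [-3.034, -0.802, 0.003]
ft_force: [0.2, 0.6, -0.2]
width: 52.6
wrist 742 x [-4.5 -1.4  2.5] y [-45.7  51.1] z [103.6 105. ]
 top edge:  ((-1.1081175804138184, 2.54400634765625), (7.788841247558594, 98.90280151367188), 0.5273689031600952)
  y -50 zmax 104.6
  y -30 zmax 105.0
  y -10 zmax 104.8
  y 10 zmax 104.8
  y 30 zmax 104.8
  y 50 zmax 105.2
side 696 x [-4.9 -3.6  3.3] y [-48.9  48.4] z [ 93.2 107.7]
 top edge:  ((-0.5575923919677734, 0.5874176025390625), (9.488456726074219, 99.5924072265625), 0.7973455190658569)
  y -50 zmax 107.4
  y -30 zmax 107.7
  y -10 zmax 107.4
  y 10 zmax 107.5
  y 30 zmax 107.6
  y 50 zmax 107.2
```

View pics/fin.png

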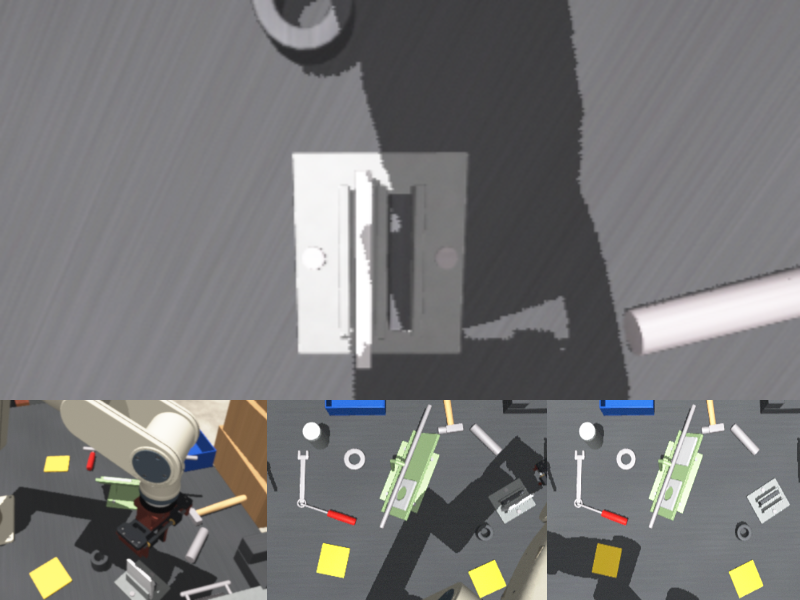

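The plate stands in the empty bay with its top edge level at 105 mm (10 + 95), within about 2 mm of centre. The windowed plate and the loose items are where they were at the start. Handing in.

```bash
python3 -c "
from h import *
print(ctrl.close_job(), get_obs()['t'])"
```

```text
the job is handed in; nothing more can be done
the job is handed in; nothing more can be done
```

The solid plate now stands upright in the empty bay of the rack, and the job is handed in; it gave no verdict. The last move ended at about 23 s of the 64 s allowed.

- **Slide and pinch:** I pushed the plate along its ledge with the closed fingers until it stuck out about 32 mm past the far end, the end nearer to it. I then pinched it front and back there; the fingers closed to 7.8 mm on the 8 mm plate.
- **Lift and lower:** I drew it up the slope from under the guard bar, turned it upright and lowered it into the bay. It touched the floor with the fingertips at 81.8 mm, against 82 mm expected, with about 4 N on the wrist. I then let go and moved straight up.
- **Final checks:**
  - The top edge is level at about 105 mm in the wrist view, which is the 10 mm floor plus the 95 mm plate.
  - It is within about 2 mm of centre along the bay.
  - The hand is clear of everything.
  - By eye, the windowed plate and the loose things look unmoved in the before and after top views.

Two things did not go exactly to plan:
- **Tilt:** the push left the plate tipped about 5.5° in its plane at the ledge end. I lined the grip up with that tilt, and the plate is level in the rack.
- **Camera disagreement:** the cameras differ by 1–3 mm. The side view read the top edge at 107.5 mm, and the rack and face positions differed by 1–1.5 mm. I went by the wrist view for the final fit.

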